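# Index the carving turntable to its next slot

## Task

With the fingertips, press the turntable's spring-loaded index plunger down, push it round counter-clockwise (seen from above) to the very next slot of the disc, one eighth of a turn, and let it spring fully up there so that the turntable is locked again. Do not turn the table the other way or past that slot. The carved panel must ride along lying as it is, neither lifted nor shifted on the top, and everything else on the bench stays where it is.

Things in the scene. Friction and masses are not known exactly. Their poses are not given: they have to be found in the camera images.
- platter (a joint): Hinge of the turntable's top about its upright centre axis, rad: 0 at the start (locked in a slot), grows counter-clockwise seen from above. The next slot counter-clockwise is at 0.785 (45 degrees). A slot leaves about +-0.012 rad of play. Friction about 0.08 N m (0.5 N at the plunger).
- foot: The turntable's fixed grey foot, 240 mm square, bolted down; place and heading differ each time. It carries a fixed aluminium disc, 280 mm across, top face 50 mm above the bench, 12 mm thick, with 8 evenly spaced open slots, 15 mm wide, in its rim. Origin on the bench on the turning axis, z up.
- plunger (a joint): Travel of the index plunger, m: 0 fully up, 0.018 fully down; spring 5 N to 13 N. It slides upright and goes round with the top. Up, its tooth locks the top in a slot; pressed beyond 0.012 the tooth is under the disc and the top turns. Let go between slots it rises only to 0.012, the tooth under the disc, and springs up by itself when it comes within about 4 mm of the middle of a slot.
- dish (a point): Centre of the floor of the plunger's head: a round steel cup open upwards, 56 mm across outside, 48 mm inside, 17 mm deep, on a steel arm sticking out from the top. Plunger up, its floor is 91 mm and its rim 108 mm above the bench; both sink with the plunger. Its axis is 150 mm from the turning axis. Shut fingertips fit into it and can push it round by its wall.
- platter_top (a point): Centre of the turntable's round plywood top, 210 mm across, on its upper face 70 mm above the bench, on the turning axis; z is up, x and y turn with the top.
- panel: Carved pine panel, 120 x 100 mm, 32 mm thick with a wavy upper face, 0.2 kg, lying loose on the turntable's top, held by friction only. Origin under its centre.
- sanding_block: Bystander: loose cork sanding block 110 x 64 x 35 mm near the turntable's foot, on the side away from the plunger. Origin under its centre.
- sander: Bystander: loose orbital sander, 124 mm across, 125 mm high. Origin under its centre.
- tape: Bystander: loose roll of paper tape, 100 mm across, 36 mm high, lying flat. Origin under its centre.
- mug: Bystander: loose blue mug 80 mm across, 95 mm high, handle towards its +y. Origin under its centre.
- glue: Bystander: loose white glue bottle 66 mm across, 190 mm high. Origin under its centre.
- brush: Bystander: loose flat brush, 200 mm long, lying along its x. Origin under its middle.
Things that resemble listed ones, but are neither listed nor needed, are in the scene too. There is more than one size of the panel; the one meant has the size given above.

How it is judged:
By the outcome, as a careful person would: the job done as asked, in the order asked, and still so for the second after the job is handed in, with the robot touching nothing.
It also fails if it takes over 34 s, if anything falls off the work surface, if the arm or the gripper's body presses on something with over 40 N, if the wrist force passes 120 N, or if a joint passes its speed limit or range.

## Robot

A 7-joint arm with a two-finger parallel gripper is mounted at the origin on the work surface. World frame = base frame: x ahead of the robot, y to its left, z up, the work surface at z = 0. Lengths are in m, angles in rad, forces in N, time in s.
With the tool pointing down it reaches from about 0.425 to 0.925 m from the base axis. Payload 6.8 kg.
Tool frame: the origin (TCP) lies between the finger pads; the fingertips stand 11 mm ahead of it and the grasp point (between the pads) lies 8 mm behind it; z points along the fingers, y is the line along which they close (so a half turn about z gives the same grasp; the last joint's range is limited). The gripper opens to 85 mm and grips with 20 to 120 N. Pads are 22 mm wide; open, the fingers measure 114 mm over their backs; the gripper's body (76 mm by 85 mm) begins 54 mm behind the grasp point. The pads swing forward as they close: fully open they stand 13 mm farther back than shut.
Start: joints at [-1.364, 0.477, 0.022, 1.555, -0.011, 1.109, -0.083], TCP at [0.209, 0.642, 0.242] pointing down, gripper open.
Joint ranges: [-2.96, 2.96], [-0.34, 2.1], [-1.41, 1.46], [0.24, 2.44], [-1.37, 4.51], [0.17, 1.92], [-2.96, 2.96]. Speed limits (rad/s): [2.39, 2.39, 3.14, 3.14, 3.14, 3.14, 3.14].

## Interface

Orientations are given as a rotation vector (axis times angle).
In Python, from bench import r gives the robot as it stands.
- The arm moves only by the tool send_rows, never from a script. Its argument "deltas" is a list of rows, each an object of numbers: "dx", "dy", "dz": the shift along the world's x, y, z in mm; "rx", "ry", "rz": the turn, a rotation vector about the world's x, y, z in degrees. A call has 1 to 5 rows; each row is the pose to reach, as a shift and turn from the pose commanded when the call began; what a row does not reach only later rows make up. A row lasts 1/12 s, in which the tool goes at most 41.7 mm and 7.16 degrees, less where a joint would pass 70% of its speed; a pose out of reach is approached as far as the arm can. A call with a gripper value outside its range is refused whole. "jaw" is the finger opening in mm, from 0 to 85.4, set as the call begins (left out, the last holds). The fingers move at their own pace and stop on an object; "newtons" is the grip in N (left out, the last holds). Time passes only in rows, so rows that repeat a pose let the fingers close. It gives the time, the measured TCP pose, the force, the opening and the grip force at its end, in the units of the state.
- r.get_obs(): the state, without advancing time (a new reading comes with each control period).
- r.grab_frame(name): name is "scene" or "top" or "wrist"; returns a dict with "frame" (384x512x3 uint8, blue, green, red), "z_map" (384x512 float32, m along the optical axis (not along the pixel's ray), 0 where there is no reading), "vertical_fov" (degrees; the focal length in pixels is half the picture's height over the tangent of half this angle, whatever the lens; pixels are square), "cx", "cy" (the principal point, pixels), "xyz" and "orientation" of the camera in the world. Camera axes: x right, y down, z forward; pixel columns grow to the right and rows downward; lengths in m; the calibration is good to about 2 mm. A picture is of the moment at which its call begins.
- r.hand_in(): hands the job in; it is judged then, once.
The state is a dict: "clock": time; "joints": joint angles; "qvel": joint speeds; "tau": joint torques, N m; "tcp_pos": TCP position; "orientation": TCP orientation; "contact_force": force on the tool from outside, world axes, zero at the start; "moment": the same for the moment, N m; "grip_width": finger opening in m; "gripper_force": force on a finger pad.
Only numpy, scipy, OpenCV 4.12 (cv2) and the standard library are available. Lean on these libraries where they do the work, as an engineer would, in place of code of your own. Each camera call takes 0.05 s, during which the arm holds its last target. There are 200 camera calls.

## Working session

There is one attempt and no reset: what is moved stays moved. The work goes in short steps, Python scripts to look and compute and a tool call to move; the robot and the scene stay as the last step left them, time stands still between calls to the robot, and variables do not carry over. Pictures are saved under pics/ and viewed, at most 10 in all, crops included, and the job is handed in when it is done.

Besides the shell and the picture viewer there is one more tool, called after "Emit:" as name(argument=value, ...) on one line, values as JSON. send_rows: Moves the arm, as the interface text tells. Its arguments: {"type":"object","properties":{"deltas":{"type":"array","items":{"type":"object","properties":{"dx":{"type":"number"},"dy":{"type":"number"},"dz":{"type":"number"},"rx":{"type":"number"},"ry":{"type":"number"},"rz":{"type":"number"}}}},"jaw":{"type":"number"},"newtons":{"type":"number"}},"required":["deltas"]}

```bash
mkdir -p pics
cat > h.py <<'E'
import numpy as np,cv2
from scipy.spatial.transform import Rotation as R
from bench import r
def grab(n):
    f=r.grab_frame(n);im=f["frame"];z=f["z_map"];h,w=z.shape
    fl=h/2/np.tan(np.radians(f["vertical_fov"])/2)
    u,v=np.meshgrid(np.arange(w),np.arange(h))
    P=np.stack([(u-f["cx"])/fl*z,(v-f["cy"])/fl*z,z],-1)
    o=np.array(f["orientation"]);Rm=R.from_rotvec(o).as_matrix() if o.size==3 else (o if o.size==9 else R.from_quat(o).as_matrix())
    W=P@Rm.reshape(3,3).T+np.array(f["xyz"]); W[z==0]=np.nan
    return im,W
E
python3 - <<'E'
from h import *
o=r.get_obs();print({k:np.round(v,3) for k,v in o.items()})
for n in("top","scene"):
    im,W=grab(n);np.save(n+".npy",W);cv2.imwrite(f"pics/{n}.png",im)
    print(n,np.nanmin(W,(0,1)),np.nanmax(W,(0,1)))
E
```

```text
{'clock': np.float64(0.0), 'joints': array([-1.364,  0.478,  0.022,  1.556, -0.011,  1.109, -0.083]), 'qvel': array([ 0.   , -0.002,  0.001,  0.   , -0.   ,  0.001,  0.001]), 'tau': array([-0.0000e+00, -5.9643e+01,  1.6080e+00, -2.8120e+01,  1.2000e-02,
        9.0000e-03, -0.0000e+00]), 'tcp_pos': array([0.209, 0.641, 0.241]), 'orientation': array([-4.920e-01, -3.103e+00,  3.000e-03]), 'contact_force': array([-0.08 , -0.692,  0.191]), 'moment': array([ 0.024,  0.043, -0.006]), 'gripper_force': np.float64(0.0), 'grip_width': np.float64(0.085)}
top [-0.4049991  -1.54053685 -0.78030536] [1.97417377 1.71506856 0.82431075]
scene [-2.05716694 -0.99538271 -0.77534659] [1.76265301 1.92963834 0.61411305]
```

View pics/top.png

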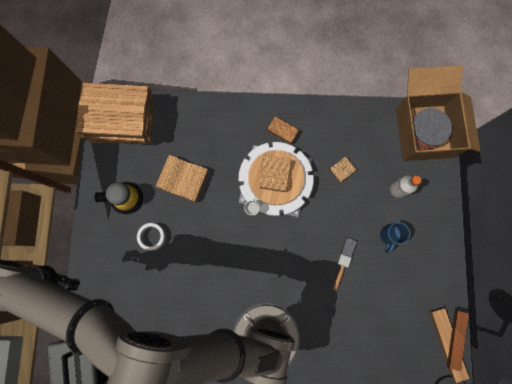

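View pics/scene.png

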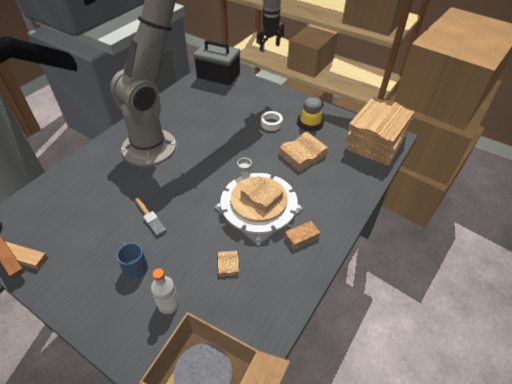

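The top view shows the turntable at about (276,179) and the dish cup at about (253,208), on the robot's side of it. The sanding block is at (284,130). The arm is at lower left, clear of the turntable.

Run:
```python
from h import *
from scipy.optimize import least_squares
for n,(u,v) in(("top",(276,179)),("scene",(259,201))):
    W=np.load(n+".npy");im=cv2.imread(f"pics/{n}.png");c=W[v,u][:2];print(n,"seed",W[v,u])
    Z=W[...,2];d=np.hypot(W[...,0]-c[0],W[...,1]-c[1])
    hsv=cv2.cvtColor(im,cv2.COLOR_BGR2HSV)
    disc=(np.abs(Z-.05)<.006)&(d<.19)&(hsv[...,1]<60)&(hsv[...,2]>120)
    ply=(np.abs(Z-.07)<.006)&(d<.15)
    for nm,m,rad in(("disc",disc,.14),("ply",ply,.105)):
        h=cv2.convexHull(W[m][:,:2].astype(np.float32))[:,0]
        f=least_squares(lambda p:np.hypot(h[:,0]-p[0],h[:,1]-p[1])-p[2],[*c,rad],loss="soft_l1",f_scale=.003)
        print(nm,m.sum(),f.x)
    cc=f.x[:2]
    d=np.hypot(W[...,0]-cc[0],W[...,1]-cc[1])
    m=(Z>.08)&(Z<.13)&(d>.115)&(d<.19);p=W[m];vu=np.argwhere(m)
    print("dish n",m.sum(),"mean",p.mean(0),"px",vu.mean(0))
    h=cv2.minEnclosingCircle(p[:,:2].astype(np.float32));print("encl",h)
    e=np.array(h[0])-cc;print("rad",np.hypot(*e),"ang",np.degrees(np.arctan2(e[1],e[0])))
    print(np.round(np.percentile(p[:,2],[5,25,50,75,95]),3))
    # slots: angles of disc coverage at r 0.125..0.138
    a=np.degrees(np.arctan2(W[...,1]-cc[1],W[...,0]-cc[0]));rr=(d>.118)&(d<.139)
    s=rr&(Z<.044);b=np.histogram(a[s],np.arange(-180,181,5))[0];print("slot angs",[(int(-180+5*i),int(x)) for i,x in enumerate(b) if x])
```

```text
top seed [ 0.57011262 -0.02274266  0.10364937]
disc 1462 [ 0.58738339 -0.02266781  0.14039658]
ply 1403 [ 0.5866133  -0.02258043  0.10425679]
dish n 197 mean [0.46421713 0.06233376 0.09662688] px [207.42639594 251.69543147]
encl ((0.4635584354400635, 0.06277912110090256), 0.02805427275598049)
rad 0.14976232341378073 ang 145.25208990881347
[0.088 0.09  0.093 0.105 0.111]
slot angs [(-180, 3), (-175, 9), (-170, 18), (-165, 4), (-160, 1), (-150, 1), (-135, 1), (-125, 12), (-120, 5), (-110, 1), (-100, 1), (-80, 5), (-75, 2), (-40, 1), (-35, 3), (-30, 1), (-25, 1), (-15, 1), (-10, 1), (-5, 1), (0, 1), (5, 2), (10, 1), (15, 1), (25, 1), (45, 1), (50, 7), (60, 1), (65, 1), (70, 1), (85, 1), (90, 3), (95, 15), (105, 1), (115, 1), (155, 1), (160, 2), (165, 3), (170, 2), (175, 4)]
scene seed [ 0.6113231  -0.05868694  0.10037194]
disc 1338 [ 0.58469406 -0.02193314  0.14163257]
ply 1094 [ 0.58520989 -0.022581    0.10468342]
dish n 172 mean [0.46148861 0.0631224  0.09738281] px [164.78488372 243.80813953]
encl ((0.45964309573173523, 0.0629352256655693), 0.03232193365693092)
rad 0.1519211827590398 ang 145.74350481204036
[0.088 0.092 0.095 0.104 0.108]
slot angs [(-180, 1), (-175, 3), (-170, 1), (-165, 1), (-140, 7), (-135, 8), (-130, 10), (-125, 8), (-120, 11), (-115, 9), (-110, 12), (-105, 16), (-100, 15), (-95, 16), (-90, 19), (-85, 24), (-80, 17), (-75, 20), (-70, 12), (-65, 16), (-60, 15), (-55, 15), (-50, 15), (-45, 16), (-40, 18), (-35, 25), (-30, 17), (-25, 15), (-20, 16), (-15, 11), (-10, 12), (-5, 9), (0, 11), (5, 8), (10, 8), (15, 8), (20, 7), (55, 3), (60, 3)]
```

Turning axis is about (0.5865, -0.0225). The dish is at (0.463, 0.0625), at 145.3°, so the target slot is at 190.3°, about (0.439, -0.049). I'll shut the fingers and travel over at this height.

Emit:
send_rows(deltas=[{"dx": 16,"dy": -37},{"dx": 32,"dy": -74},{"dx": 48,"dy": -111},{"dx": 64,"dy": -148},{"dx": 80,"dy": -185}], jaw=0)

```text
$.deltas[0]: bad value
```

Emit:
send_rows(deltas=[{"dx": 16,"dy": -37},{"dx": 32,"dy": -74},{"dx": 48,"dy": -111},{"dx": 64,"dy": -148},{"dx": 80,"dy": -185}])

```text
$.deltas[0]: bad value
```

Emit:
send_rows(deltas=[{"dx": 16,"dy": -37},{"dx": 32,"dy": -74},{"dx": 48,"dy": -111},{"dx": 64,"dy": -148},{"dx": 80,"dy": -185}])

```text
$.deltas[0]: bad value
```

Emit:
send_rows(deltas=[{"dx": 16,"dy": -37,"dz": 0,"rx": 0,"ry": 0,"rz": 0},{"dx": 32,"dy": -74,"dz": 0,"rx": 0,"ry": 0,"rz": 0},{"dx": 48,"dy": -111,"dz": 0,"rx": 0,"ry": 0,"rz": 0},{"dx": 64,"dy": -148,"dz": 0,"rx": 0,"ry": 0,"rz": 0},{"dx": 80,"dy": -185,"dz": 0,"rx": 0,"ry": 0,"rz": 0}], jaw=0)

```text
clock: 0.52
tcp_pos: [0.2893, 0.4547, 0.2418]
orientation: [-0.492, -3.103, 0.001]
contact_force: [0.6, -0.0, 0.2]
grip_width: 0.0257
gripper_force: 0.0
```

Emit:
send_rows(deltas=[{"dx": 16,"dy": -37,"dz": 0,"rx": 0,"ry": 0,"rz": 0},{"dx": 32,"dy": -74,"dz": 0,"rx": 0,"ry": 0,"rz": 0},{"dx": 48,"dy": -111,"dz": 0,"rx": 0,"ry": 0,"rz": 0},{"dx": 64,"dy": -148,"dz": 0,"rx": 0,"ry": 0,"rz": 0},{"dx": 80,"dy": -185,"dz": 0,"rx": 0,"ry": 0,"rz": 0}])

```text
clock: 0.93
tcp_pos: [0.3692, 0.2697, 0.2422]
orientation: [-0.492, -3.103, 0.0]
contact_force: [0.3, 0.7, 0.9]
grip_width: -0.0
gripper_force: 0.0
```

Emit:
send_rows(deltas=[{"dx": 16,"dy": -37,"dz": 0,"rx": 0,"ry": 0,"rz": 0},{"dx": 32,"dy": -74,"dz": 0,"rx": 0,"ry": 0,"rz": 0},{"dx": 48,"dy": -111,"dz": 0,"rx": 0,"ry": 0,"rz": 0},{"dx": 64,"dy": -148,"dz": 0,"rx": 0,"ry": 0,"rz": 0},{"dx": 80,"dy": -185,"dz": -30,"rx": 0,"ry": 0,"rz": 0}])

```text
clock: 1.35
tcp_pos: [0.4496, 0.0911, 0.2207]
orientation: [0.494, 3.096, 0.007]
contact_force: [2.4, 1.5, 0.3]
grip_width: -0.0001
gripper_force: 0.0
```

Emit:
send_rows(deltas=[{"dx": 14,"dy": -24,"dz": 0,"rx": 0,"ry": 0,"rz": 0},{"dx": 14,"dy": -24,"dz": -25,"rx": 0,"ry": 0,"rz": 0},{"dx": 14,"dy": -24,"dz": -55,"rx": 0,"ry": 0,"rz": 0},{"dx": 14,"dy": -24,"dz": -65,"rx": 0,"ry": 0,"rz": 0},{"dx": 14,"dy": -24,"dz": -65,"rx": 0,"ry": 0,"rz": 0}])

```text
clock: 1.77
tcp_pos: [0.4581, 0.0686, 0.1502]
orientation: [-0.492, -3.098, 0.005]
contact_force: [-1.3, -0.1, 0.2]
grip_width: -0.0003
gripper_force: 0.0
```

Run:
```python
from h import *
print(r.get_obs()["tcp_pos"],r.get_obs()["contact_force"])
a,Ww=grab("wrist");b,Ws=grab("scene")
cv2.imwrite("pics/w1.png",np.hstack([cv2.resize(a,(400,300)),cv2.resize(b[110:260,150:350],(400,300))]))
for nm,W in(("w",Ww),("s",Ws)):
    m=(W[...,2]>.08)&(W[...,2]<.115)&(np.hypot(W[...,0]-.463,W[...,1]-.0625)<.045)
    p=W[m];print(nm,m.sum(),p.mean(0) if len(p) else 0, cv2.minEnclosingCircle(p[:,:2].astype(np.float32)) if len(p) else 0)
```

```text
[0.45810346 0.06864275 0.15019352] [-1.32877836 -0.1454305   0.24694482]
w 3921 [0.45582685 0.06622968 0.09695125] ((0.4608713686466217, 0.06515893340110779), 0.027937840670347214)
s 172 [0.46147565 0.06314331 0.09735555] ((0.46207624673843384, 0.06345996260643005), 0.031015945598483086)
```

View pics/w1.png

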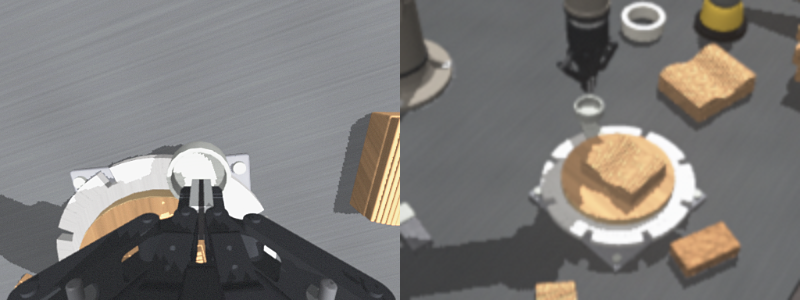

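The wrist view (left half, about (200,165)) shows the shut tips just over the cup. The scene view (right half, about (588,100)) agrees, with the tips slightly off toward the robot's left. The dish is at about (0.462, 0.064). I'll correct the offset and hold.

Emit:
send_rows(deltas=[{"dx": 0,"dy": 0,"dz": 0,"rx": 0,"ry": 0,"rz": 0},{"dx": 0,"dy": 0,"dz": 0,"rx": 0,"ry": 0,"rz": 0}])

```text
clock: 2.03
tcp_pos: [0.4612, 0.0697, 0.1538]
orientation: [0.491, 3.101, 0.002]
contact_force: [0.1, 0.3, -0.1]
grip_width: 0.0003
gripper_force: 0.0
```

Emit:
send_rows(deltas=[{"dx": 1,"dy": -6,"dz": 0,"rx": 0,"ry": 0,"rz": 0},{"dx": 1,"dy": -6,"dz": -15,"rx": 0,"ry": 0,"rz": 0},{"dx": 1,"dy": -6,"dz": -30,"rx": 0,"ry": 0,"rz": 0},{"dx": 1,"dy": -6,"dz": -45,"rx": 0,"ry": 0,"rz": 0},{"dx": 1,"dy": -6,"dz": -47,"rx": 0,"ry": 0,"rz": 0}])

```text
clock: 2.45
tcp_pos: [0.4604, 0.0627, 0.1043]
orientation: [-0.492, -3.101, 0.002]
contact_force: [0.3, -0.5, -0.5]
grip_width: 0.0003
gripper_force: 0.0
```

Emit:
send_rows(deltas=[{"dx": 0,"dy": 0,"dz": -3,"rx": 0,"ry": 0,"rz": 0},{"dx": 0,"dy": 0,"dz": -6,"rx": 0,"ry": 0,"rz": 0},{"dx": 0,"dy": 0,"dz": -6,"rx": 0,"ry": 0,"rz": 0}])

```text
clock: 2.7
tcp_pos: [0.4618, 0.0632, 0.1]
orientation: [0.492, 3.102, 0.001]
contact_force: [-0.9, 0.8, 3.8]
grip_width: -0.0005
gripper_force: 2.3
```

Floor contact found near TCP z = 0.101 (about 5 N preload). Next I press about 15 mm.

Emit:
send_rows(deltas=[{"dx": 0,"dy": 0,"dz": -4,"rx": 0,"ry": 0,"rz": 0},{"dx": 0,"dy": 0,"dz": -8,"rx": 0,"ry": 0,"rz": 0},{"dx": 0,"dy": 0,"dz": -12,"rx": 0,"ry": 0,"rz": 0},{"dx": 0,"dy": 0,"dz": -15,"rx": 0,"ry": 0,"rz": 0},{"dx": 0,"dy": 0,"dz": -15,"rx": 0,"ry": 0,"rz": 0}])

```text
clock: 3.12
tcp_pos: [0.4621, 0.0637, 0.0854]
orientation: [0.492, 3.101, 0.002]
contact_force: [-2.1, 0.8, 10.3]
grip_width: 0.0004
gripper_force: 5.3
```

Run:
```python
from h import *
o=r.get_obs();print(o["tcp_pos"],o["contact_force"])
c=np.array([.5865,-.0225]);p=np.array(o["tcp_pos"][:2])-c
for k in range(0,52,3): 
    q=R.from_euler("z",k,degrees=True).as_matrix()[:2,:2]@p; print(k,np.round((q-p)*1000,1))
```

```text
[0.46212873 0.06366231 0.08542937] [-2.06340581  0.81388636 10.28838177]
0 [0. 0.]
3 [-4.3 -6.6]
6 [ -8.3 -13.5]
9 [-11.9 -20.5]
12 [-15.2 -27.7]
15 [-18.1 -35.1]
18 [-20.5 -42.6]
21 [-22.6 -50.3]
24 [-24.3 -58. ]
27 [-25.6 -65.9]
30 [-26.4 -73.7]
33 [-26.9 -81.6]
36 [-26.9 -89.6]
39 [-26.5 -97.5]
42 [ -25.7 -105.4]
45 [ -24.5 -113.2]
48 [ -22.9 -120.9]
51 [ -20.9 -128.6]
```

Emit:
send_rows(deltas=[{"dx": -2,"dy": -3.3,"dz": 0,"rx": 0,"ry": 0,"rz": 0},{"dx": -4.3,"dy": -6.6,"dz": 0,"rx": 0,"ry": 0,"rz": 0},{"dx": -6.3,"dy": -10,"dz": 0,"rx": 0,"ry": 0,"rz": 0},{"dx": -8.3,"dy": -13.5,"dz": 0,"rx": 0,"ry": 0,"rz": 0},{"dx": -11.9,"dy": -20.5,"dz": 0,"rx": 0,"ry": 0,"rz": 0}])

```text
clock: 3.53
tcp_pos: [0.4516, 0.0442, 0.0862]
orientation: [0.489, 3.099, 0.005]
contact_force: [0.5, 2.3, 9.9]
grip_width: 0.0001
gripper_force: 5.2
```

```bash
cat > d.py <<'E'
from h import *
o=r.get_obs();print(o["clock"],o["tcp_pos"],o["contact_force"])
c=np.array([.5865,-.0225])
for n in("top","scene"):
    im,W=grab(n);d=np.hypot(W[...,0]-c[0],W[...,1]-c[1]);Z=W[...,2]
    hsv=cv2.cvtColor(im,cv2.COLOR_BGR2HSV)
    t=np.hypot(W[...,0]-o["tcp_pos"][0],W[...,1]-o["tcp_pos"][1])
    m=(Z>.06)&(Z<.115)&(d>.115)&(d<.19)&(t<.06)&(hsv[...,2]>100);p=W[m]
    pm=(Z>.085)&(Z<.125)&(d<.09)&(hsv[...,1]>60)
    rc=cv2.minAreaRect(W[pm][:,:2].astype(np.float32))
    e=p.mean(0)[:2]-c if len(p) else c
    print(n,m.sum(),"dish ang",np.degrees(np.arctan2(e[1],e[0]))%360,np.hypot(*e),np.round(np.percentile(p[:,2],[5,25,50,75,97]),3) if len(p) else 0,"panel",np.round(rc[0],4),np.round(rc[1],3),round(rc[2],1))
    cv2.imwrite(f"pics/last_{n}.png",im)
E
python3 d.py
```

```text
3.5333 [0.45164441 0.04415303 0.08619425] [0.47356469 2.28794278 9.89403437]
top 0 dish ang 357.80302955450264 0.5869314269997816 0 panel [ 0.5947 -0.0155] [0.099 0.12 ] 89.8
scene 115 dish ang 156.19839974908425 0.1371445707270943 [0.061 0.072 0.079 0.089 0.094] panel [ 0.5933 -0.0164] [0.125 0.103] 2.1
```

Emit:
send_rows(deltas=[{"dx": -3.3,"dy": -7.2,"dz": 0,"rx": 0,"ry": 0,"rz": 0},{"dx": -6.2,"dy": -14.6,"dz": 0,"rx": 0,"ry": 0,"rz": 0},{"dx": -8.6,"dy": -22.1,"dz": 0,"rx": 0,"ry": 0,"rz": 0},{"dx": -10.7,"dy": -29.8,"dz": 0,"rx": 0,"ry": 0,"rz": 0},{"dx": -12.4,"dy": -37.5,"dz": 0,"rx": 0,"ry": 0,"rz": 0}])

```text
clock: 4.05
tcp_pos: [0.4394, 0.0055, 0.0863]
orientation: [0.491, 3.098, 0.004]
contact_force: [1.1, 1.5, 10.4]
grip_width: -0.0002
gripper_force: 5.1
```

Emit:
send_rows(deltas=[{"dx": -0.8,"dy": -4,"dz": 0,"rx": 0,"ry": 0,"rz": 0},{"dx": -1.3,"dy": -7.9,"dz": 0,"rx": 0,"ry": 0,"rz": 0},{"dx": -1.3,"dy": -7.9,"dz": 0,"rx": 0,"ry": 0,"rz": 0}])

```text
clock: 4.3
tcp_pos: [0.4381, -0.0033, 0.0863]
orientation: [0.493, 3.097, 0.003]
contact_force: [0.3, -0.1, 10.0]
grip_width: -0.0002
gripper_force: 5.1
```

```bash
python3 d.py; python3 -c "
import cv2,numpy as np
a=cv2.imread('pics/last_scene.png')[130:250,190:310];b=cv2.imread('pics/last_top.png')[130:250,215:335]
cv2.imwrite('pics/m1.png',np.hstack([cv2.resize(a,(400,400)),cv2.resize(b,(400,400))]))"
```

```text
4.3 [ 0.43811464 -0.00328374  0.08627236] [ 0.29026156 -0.11466516 10.04953845]
top 0 dish ang 357.80302955450264 0.5869314269997816 0 panel [ 0.5918 -0.0143] [0.12 0.1 ] 18.9
scene 116 dish ang 174.37783075653365 0.138798582301129 [0.061 0.072 0.077 0.088 0.093] panel [ 0.5901 -0.0139] [0.12  0.105] 19.3
```

View pics/m1.png

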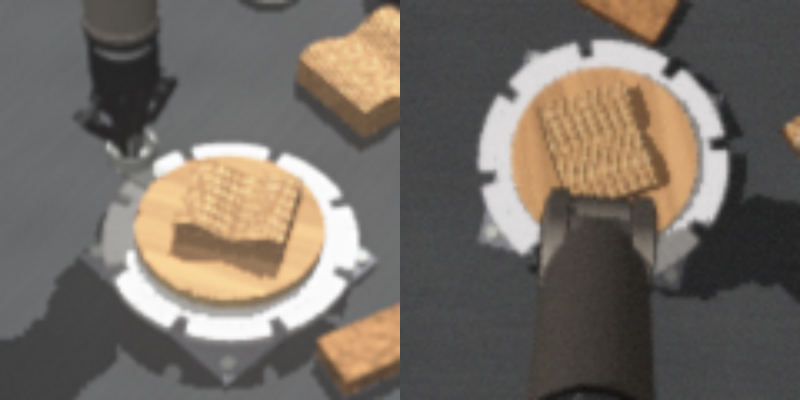

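The cup, at about (128,150) in the scene half, is held by the tips and is mid-way between slots. The panel rides along. I'll ease up so the tooth rests under the disc, then push by the wall; the plunger will then pop up at the slot by itself.

Emit:
send_rows(deltas=[{"dx": 0,"dy": 0,"dz": 4,"rx": 0,"ry": 0,"rz": 0},{"dx": 0,"dy": 0,"dz": 7.5,"rx": 0,"ry": 0,"rz": 0},{"dx": 0,"dy": 0,"dz": 7.5,"rx": 0,"ry": 0,"rz": 0}])

```text
clock: 4.65
tcp_pos: [0.4366, -0.0027, 0.093]
orientation: [0.492, 3.101, 0.001]
contact_force: [-0.2, -0.2, -1.2]
grip_width: 0.0002
gripper_force: 0.0
```

Emit:
send_rows(deltas=[{"dx": -0.4,"dy": -3.9,"dz": 0,"rx": 0,"ry": 0,"rz": 0},{"dx": -0.8,"dy": -7.8,"dz": 0,"rx": 0,"ry": 0,"rz": 0},{"dx": -1.1,"dy": -11.7,"dz": 0,"rx": 0,"ry": 0,"rz": 0},{"dx": -1.3,"dy": -15.7,"dz": 0,"rx": 0,"ry": 0,"rz": 0},{"dx": -1.3,"dy": -19.7,"dz": 0,"rx": 0,"ry": 0,"rz": 0}])

```text
clock: 5.07
tcp_pos: [0.4357, -0.0215, 0.0922]
orientation: [0.49, 3.101, 0.003]
contact_force: [3.2, 6.4, 0.2]
grip_width: -0.0002
gripper_force: 3.1
```

```bash
python3 d.py
```

```text
5.0667 [ 0.43572625 -0.02154332  0.09219054] [3.18074674 6.38727945 0.16591549]
top 0 dish ang 357.80302955450264 0.5869314269997816 0 panel [ 0.5915 -0.0136] [0.121 0.101] 23.4
scene 131 dish ang 179.71891003962494 0.13836590217869035 [0.061 0.075 0.082 0.093 0.098] panel [ 0.5894 -0.0129] [0.119 0.105] 24.1
```

Emit:
send_rows(deltas=[{"dx": 1,"dy": -3,"dz": 0,"rx": 0,"ry": 0,"rz": 0},{"dx": 2,"dy": -7,"dz": 0,"rx": 0,"ry": 0,"rz": 0},{"dx": 2.4,"dy": -11,"dz": 0,"rx": 0,"ry": 0,"rz": 0},{"dx": 2.8,"dy": -15,"dz": 0,"rx": 0,"ry": 0,"rz": 0},{"dx": 2.8,"dy": -15,"dz": 0,"rx": 0,"ry": 0,"rz": 0}])

```text
clock: 5.58
tcp_pos: [0.4376, -0.0381, 0.092]
orientation: [0.493, 3.102, 0.0]
contact_force: [0.8, 2.2, 0.4]
grip_width: -0.0002
gripper_force: 1.0
```

```bash
python3 d.py
```

```text
5.5833 [ 0.43761968 -0.03806853  0.09200699] [0.83837149 2.15433815 0.36426749]
top 0 dish ang 357.80302955450264 0.5869314269997816 0 panel [ 0.5903 -0.0131] [0.12 0.1 ] 30.4
scene 132 dish ang 185.68750301477655 0.13878185882749655 [0.061 0.066 0.08  0.092 0.098] panel [ 0.5895 -0.0147] [0.119 0.106] 30.6
```

Emit:
send_rows(deltas=[{"dx": 0.4,"dy": -3,"dz": 0,"rx": 0,"ry": 0,"rz": 0},{"dx": 0.8,"dy": -6,"dz": 0,"rx": 0,"ry": 0,"rz": 0},{"dx": 1.2,"dy": -9,"dz": 0,"rx": 0,"ry": 0,"rz": 0},{"dx": 1.6,"dy": -11,"dz": 0,"rx": 0,"ry": 0,"rz": 0},{"dx": 1.6,"dy": -11,"dz": 0,"rx": 0,"ry": 0,"rz": 0}])

```text
clock: 6.1
tcp_pos: [0.4387, -0.0487, 0.0919]
orientation: [-0.492, -3.102, 0.0]
contact_force: [0.8, 1.3, -0.3]
grip_width: -0.0
gripper_force: 0.1
```

```bash
python3 d.py
python3 - <<'E'
from h import *
W=np.load("top.npy");im=cv2.imread("pics/top.png");hsv=cv2.cvtColor(im,cv2.COLOR_BGR2HSV);Z=W[...,2];d=np.hypot(W[...,0]-.5865,W[...,1]+.0225)
print(cv2.minAreaRect(W[(Z>.085)&(Z<.125)&(d<.09)&(hsv[...,1]>60)][:,:2].astype(np.float32)))
E
```

```text
6.1 [ 0.43867371 -0.04874342  0.09186195] [ 0.82957716  1.34824911 -0.28465739]
top 0 dish ang 357.80302955450264 0.5869314269997816 0 panel [ 0.5893 -0.0133] [0.12  0.101] 34.7
scene 122 dish ang 190.97489513766226 0.14071903235915334 [0.061 0.077 0.084 0.092 0.098] panel [ 0.5884 -0.0142] [0.119 0.106] 34.8
((0.5946981906890869, -0.0173066146671772), (0.09938901662826538, 0.12093692272901535), 82.40021514892578)
```

Emit:
send_rows(deltas=[{"dx": 0.3,"dy": -1.5,"dz": 0,"rx": 0,"ry": 0,"rz": 0},{"dx": 0.6,"dy": -3,"dz": 0,"rx": 0,"ry": 0,"rz": 0},{"dx": 0.8,"dy": -4,"dz": 0,"rx": 0,"ry": 0,"rz": 0},{"dx": 0.8,"dy": -4,"dz": 0,"rx": 0,"ry": 0,"rz": 0}])

```text
clock: 6.53
tcp_pos: [0.4392, -0.0533, 0.0922]
orientation: [-0.494, -3.102, 0.001]
contact_force: [-2.0, -0.4, 7.9]
grip_width: -0.0002
gripper_force: 4.0
```

```bash
python3 d.py
```

```text
6.5333 [ 0.43917646 -0.05325319  0.09217687] [-2.03399472 -0.43008516  7.88833639]
top 0 dish ang 357.80302955450264 0.5869314269997816 0 panel [ 0.589 -0.013] [0.12  0.101] 36.7
scene 137 dish ang 192.14242002310903 0.13847728688950312 [0.061 0.067 0.084 0.095 0.099] panel [ 0.5884 -0.0144] [0.12  0.108] 36.6
```

It popped up against the tips (Fz jumped to about 8 N), so the tooth is in the slot. Now I lift straight up.

Emit:
send_rows(deltas=[{"dx": 0,"dy": 0,"dz": 4,"rx": 0,"ry": 0,"rz": 0},{"dx": 0,"dy": 0,"dz": 8,"rx": 0,"ry": 0,"rz": 0},{"dx": 0,"dy": 0.5,"dz": 11,"rx": 0,"ry": 0,"rz": 0},{"dx": 0,"dy": 1.5,"dz": 12,"rx": 0,"ry": 0,"rz": 0},{"dx": 0,"dy": 2,"dz": 12,"rx": 0,"ry": 0,"rz": 0}])

```text
clock: 7.05
tcp_pos: [0.4396, -0.0501, 0.1041]
orientation: [0.492, 3.102, 0.001]
contact_force: [0.3, 0.8, 0.9]
grip_width: -0.0
gripper_force: 0.0
```

```bash
python3 d.py
```

```text
7.05 [ 0.43964807 -0.05011551  0.10412687] [0.3232864  0.78550796 0.91539315]
top 0 dish ang 357.80302955450264 0.5869314269997816 0 panel [ 0.5887 -0.0129] [0.12 0.1 ] 37.0
scene 155 dish ang 192.79519611808558 0.1412933445437871 [0.061 0.064 0.091 0.102 0.11 ] panel [ 0.5876 -0.0134] [0.12  0.106] 37.2
```

Rim is back near 0.108 and the panel has turned about 44.7°. I'll rise clear and move to the side.

Emit:
send_rows(deltas=[{"dx": 0,"dy": 0,"dz": 15,"rx": 0,"ry": 0,"rz": 0},{"dx": 0,"dy": 0,"dz": 45,"rx": 0,"ry": 0,"rz": 0},{"dx": 0,"dy": 0,"dz": 80,"rx": 0,"ry": 0,"rz": 0},{"dx": 0,"dy": 30,"dz": 105,"rx": 0,"ry": 0,"rz": 0},{"dx": 0,"dy": 70,"dz": 110,"rx": 0,"ry": 0,"rz": 0}])

```text
clock: 7.57
tcp_pos: [0.4419, 0.0177, 0.2179]
orientation: [0.502, 3.094, 0.003]
contact_force: [0.8, 0.9, 0.7]
grip_width: 0.0004
gripper_force: 0.0
```

Emit:
send_rows(deltas=[{"dx": 0,"dy": 38,"dz": 0,"rx": 0,"ry": 0,"rz": 0},{"dx": 0,"dy": 76,"dz": 0,"rx": 0,"ry": 0,"rz": 0},{"dx": 0,"dy": 114,"dz": 0,"rx": 0,"ry": 0,"rz": 0},{"dx": 0,"dy": 150,"dz": 0,"rx": 0,"ry": 0,"rz": 0},{"dx": 0,"dy": 150,"dz": 0,"rx": 0,"ry": 0,"rz": 0}])

```text
clock: 7.98
tcp_pos: [0.4388, 0.1776, 0.2139]
orientation: [-0.477, -3.105, -0.005]
contact_force: [0.4, 0.8, -0.0]
grip_width: -0.0003
gripper_force: 0.0
```

Run:
```python
from h import *
print(r.get_obs()["clock"],r.get_obs()["tcp_pos"])
c=np.array([.5865,-.0225]);im,W=grab("top");cv2.imwrite("pics/end.png",im)
Z=W[...,2];d=np.hypot(W[...,0]-c[0],W[...,1]-c[1]);hsv=cv2.cvtColor(im,cv2.COLOR_BGR2HSV)
p=W[(Z>.08)&(Z<.13)&(d>.115)&(d<.19)]
h=cv2.minEnclosingCircle(p[:,:2].astype(np.float32));e=np.array(h[0])-c
print(h,np.hypot(*e),np.degrees(np.arctan2(e[1],e[0]))%360,np.percentile(p[:,2],[5,25,50,75,95]))
m=cv2.minAreaRect(W[(Z>.085)&(Z<.125)&(d<.09)&(hsv[...,1]>60)][:,:2].astype(np.float32));print(m)
a=np.radians(45);v=np.array([.5947,-.0173])-c;print("expected panel",c+[v[0]*np.cos(a)-v[1]*np.sin(a),v[0]*np.sin(a)+v[1]*np.cos(a)])
```

```text
7.9833 [0.43878527 0.17759833 0.21388703]
((0.4390881359577179, -0.04786093160510063), 0.028007416054606438) 0.14957752007671093 189.76168066109793 [0.08703189 0.0906998  0.09316393 0.10461214 0.11101081]
((0.5886317491531372, -0.01301584392786026), (0.12000162154436111, 0.10005555301904678), 36.92000961303711)
expected panel [ 0.58862132 -0.01302477]
```

View pics/end.png

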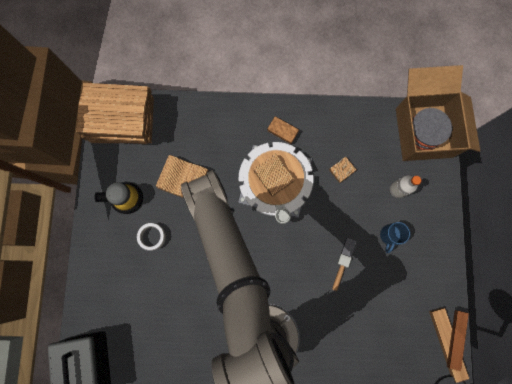

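The cup is now at (283,215), 44.5° round, which is within the slot's play. Its rim and floor are back at the starting heights, the panel is where a 45° turn should put it, and nothing else has moved.

```bash
python3 -c "
from bench import r
print(r.hand_in())"
```

```text
the job is handed in; nothing more can be done
None
```

The turntable is turned one slot counter-clockwise (about 44.5° measured, within the slot's play) and the plunger is fully up and locked; the panel rode along unshifted, nothing else moved, and the job was handed in at about 8 s.

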